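Filter under its cover in the coder service tray

ROBOT

A 7-joint arm with a two-finger parallel gripper is mounted at the origin on the work surface. World frame = base frame: x ahead of the robot, y to its left, z up, the work surface at z = 0. Lengths are in mm, angles in rad, forces in N, time in s.
With the tool pointing down it reaches from about 425 to 875 mm from the base axis. Payload 8.4 kg.
Tool frame: the origin (TCP) lies on the centre line of the jaws, within the pads' length; the fingertips stand 22 mm ahead of it and the grasp point (between the pads) lies 3 mm ahead of it; z points along the fingers, y is the line along which they close (so a half turn about z gives the same grasp; the last joint's range is limited). The gripper opens to 85 mm and grips with 20 to 120 N. Pads are 22 mm wide; open, the fingers measure 114 mm over their backs; the gripper's body (76 mm by 85 mm) begins 54 mm behind the grasp point. The pads swing forward as they close: fully open they stand 13 mm farther back than shut.
Start: joints at [-1.287, 0.333, 0.04, 1.465, -0.013, 1.343, -0.059], TCP at [242.787, 602.926, 253.308] pointing down, gripper open.
Joint ranges: [-2.58, 2.58], [-0.38, 2.09], [-1.3, 1.39], [0.25, 2.4], [-1.5, 4.64], [0.08, 2.09], [-2.65, 2.65]. Speed limits (rad/s): [2.22, 2.22, 2.79, 2.79, 3.14, 3.14, 3.14].

INTERFACE

Orientations are given as [roll, pitch, yaw] about the fixed x, y, z axes, in that order (R = Rz(yaw) Ry(pitch) Rx(roll)).
In Python, from rig import r gives the robot as it stands. The module is installed in compiled form; this text tells all that it offers.
- The arm moves only by the tool move_arm, never from a script. Its argument "rows" is a list that holds one entry, the list of rows, each a list of 7 numbers: the finger opening in mm, from 0 to 85.4, then the shift along the tool's x, y, z normalised to -1 to 1, where 1 is 20 mm, then the turn, a rotation vector about the tool's x, y, z normalised to -1 to 1, where 1 is 4 degrees. In form: [[[jaw, dx, dy, dz, wx, wy, wz], ...]]. A call has exactly 8 rows; each row shifts and turns the commanded pose from where the row before left it, along the tool's axes as they then stand; what a row does not reach is not made up. A row lasts 1/8 s, in which the tool goes at most 62.5 mm and 10.7 degrees, less where a joint would pass 70% of its speed; a pose out of reach is approached as far as the arm can. A call with a number of a shift or a turn outside -1 to 1 is refused whole. A call with a gripper value outside its range is refused whole. The fingers move at their own pace and stop on an object; "force" is the grip in N (left out, the last holds). Time passes only in rows, so rows that do not move let the fingers close, or fill a call up. It gives the time, the measured TCP pose, the force, the opening and the grip force at its end, in the units of the state.
- r.get_state(): the state, without advancing time (a new reading comes with each control period).
- r.get_image(name): name is "scene" or "top"; returns a dict with "pixels" (480x640x3 uint8, blue, green, red), "depth" (480x640 float32, mm along the optical axis (not along the pixel's ray), 0 where there is no reading), "K" (3x3 intrinsics, pixels), "k1" (the pictures are not rectified: a ray, as slopes to the right and down, at radius r is drawn at 1 + k1 r^2 times it, then the intrinsics apply), "position" and "orientation" of the camera in the world. Camera axes: x right, y up, looking along -z (the intrinsics and any distortion apply to the point x, -y, -z); pixel columns grow to the right and rows downward; lengths in mm; the calibration is good to about 2 mm. A picture is of the moment at which its call begins.
- r.hand_in(): hands the job in; it is judged then, once.
The state is a dict: "time": time; "qpos": joint angles; "qvel": joint speeds; "joint_torque": joint torques, N m; "eef_pos": TCP position; "tcp_rot": TCP orientation; "contact_force": force on the tool from outside, world axes, zero at the start; "wrist_torque": the same for the moment, N m; "width": opening from 0.0 (shut) to 1.0 (fully open); "grip_force": force on a finger pad.
Only numpy, scipy, OpenCV 4.12 (cv2) and the standard library are available. Lean on these libraries where they do the work, as an engineer would, in place of code of your own. Each camera call takes 0.05 s, during which the arm holds its last target. There are 200 camera calls.

TASK

Make up the service kit for the inkjet coder: stand the fresh white filter upright in the middle of the round blue pad in the tray, let go of it, and then put the black cover, knob up, over it, so that the cover sits centred on the pad and flat on the tray with the filter inside. The filter has to go in first; leave the white cover where it is.

Things in the scene. Friction and masses are not known exactly. Their poses are not given: they have to be found in the camera images.
- white_filter_center (a point): Fresh filter: an upright white cylinder with fine grey ribs, 44 mm across, 42 mm tall, about 80 g, standing loose on the table. The point is its centre, 21 mm above its underside; z is its axis, up. A used filter of the same shape, all black, stands nearby and is not wanted.
- black_cover_knob (a point): Knob of the black cover: an upside-down cup, open below, loose on the table. Outside 84 mm, inside 76 mm across; shell 52 mm tall, 48 mm of room inside; about 220 g. On top an upright round knob, 30 mm across, 38 mm tall (whole height 90 mm). The point is on its axis, 14 mm below the knob's top, 24 mm above the shell, 76 mm above the rim it stands on; z is up.
- pad (a point): Centre of the round blue pad (100 mm across), flush in the floor of a fixed aluminium tray; the point is on the tray floor, 5 mm above the table. The tray is 190 by 320 mm (its x and y), with a rim and a partition 17 mm above the table; the bay's walls are 85 mm or more from the pad's centre. The other bay holds brass fittings up to 35 mm above the table.
- white_cover_knob (a point): Knob of the white cover, a bystander of exactly the same shape and size as the black cover, loose on the table; the point lies 76 mm above the table, as on the black one. It stays where it is.
Not all that is in view belongs to the job. Leave any orange or pink look-alike of the part that bears black_cover_knob alone.

How it is judged:
By the outcome, as a careful person would: the job done as asked, in the order asked, and still so for the second after the job is handed in, with the robot touching nothing.
It also fails if it takes over 58 s, if anything falls off the work surface, if the arm or the gripper's body presses on something with over 40 N, if the wrist force passes 120 N, or if a joint passes its speed limit or range.

## Working session

There is one attempt and no reset: what is moved stays moved. The work goes in short steps, Python scripts to look and compute and a tool call to move; the robot and the scene stay as the last step left them, time stands still between calls to the robot, and variables do not carry over. Pictures are saved under pics/ and viewed, at most 10 in all, crops included, and the job is handed in when it is done.

Besides the shell and the picture viewer there is one more tool, called after "Emit:" as name(argument=value, ...), one argument or row to a line, values as JSON. move_arm: Moves the arm, as the interface text tells. Scaled input: -1 to 1 covers 20 mm each way for a shift and 4 degrees each way for a turn. Its arguments: {"type":"object","properties":{"rows":{"type":"array","items":{"type":"array","items":{"type":"array","items":{"type":"number"}}}},"force":{"type":"number"}},"required":["rows"]}

```bash
mkdir -p pics; cat > h.py <<'E'
import numpy as np, cv2
from rig import r
from scipy.spatial.transform import Rotation as R
def rot(o):
    o=np.array(o)
    return o if o.shape==(3,3) else (R.from_euler('xyz',o).as_matrix() if o.size==3 else R.from_quat(o).as_matrix())
def grab(n):
    im=r.get_image(n); cv2.imwrite(f'pics/{n}_{np.random.randint(1e6)}.png',im['pixels']); return im
def cloud(im):
    h,w=im['depth'].shape; K=np.array(im['K']); v,u=np.mgrid[:h,:w]
    p=cv2.undistortPoints(np.stack([u,v],-1).reshape(-1,1,2).astype(np.float64),K,np.array([im['k1'],0,0,0.])).reshape(h,w,2)
    d=im['depth']; P=np.stack([p[...,0]*d,-p[...,1]*d,-d],-1)
    return P@rot(im['orientation']).T+np.array(im['position'])
E
python3 - <<'E'
from h import *
for n in('top','scene'):
    im=r.get_image(n); cv2.imwrite(f'pics/{n}0.png',im['pixels']); np.save(n+'0.npy',cloud(im)); print(n,im['position'],im['orientation'],im['K'],im['k1'])
print(r.get_state())
E
```

```text
top [ 499.32371909 -108.70712694  901.03739526] [ 0.05692077 -0.02514065 -1.54577243] [[468.55727325   0.         319.25907267]
 [  0.         468.55727325 242.36634076]
 [  0.           0.           1.        ]] 0.010764406159022176
scene [1066.77649566  -86.2366367   858.2262512 ] [ 0.57535695 -0.01293173  1.63383686] [[492.70843608   0.         316.89449233]
 [  0.         492.70843608 242.4635491 ]
 [  0.           0.           1.        ]] -0.11305711699831647
{'time': 0.1, 'qpos': array([-1.28723434,  0.33387105,  0.03987177,  1.46616984, -0.01341807,
        1.34330047, -0.05853148]), 'qvel': array([ 0.00046394, -0.00176259,  0.00049608, -0.00141619, -0.00063806,
        0.00048629, -0.00200623]), 'joint_torque': array([ 4.21824385e-03, -6.60027909e+01,  1.37070056e+00, -4.06479478e+01,
        1.71350426e-02,  9.01405583e-03, -2.25027378e-05]), 'eef_pos': array([242.63889183, 602.60969845, 252.49659652]), 'tcp_rot': array([-3.14011218e+00,  8.19194385e-05,  2.75878118e+00]), 'contact_force': array([ 0.02544469, -0.18687721, -0.20496382]), 'wrist_torque': array([ 0.03295427, -0.00293089, -0.06498968]), 'grip_force': 0.0, 'width': 1.0027262853026035}
```

View pics/top0.png

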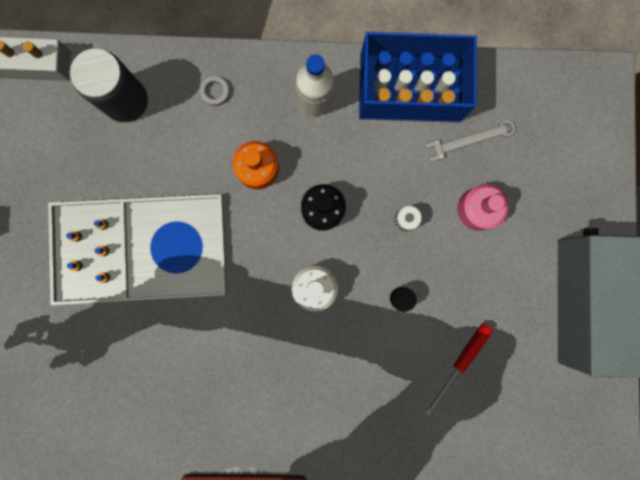

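View pics/scene0.png

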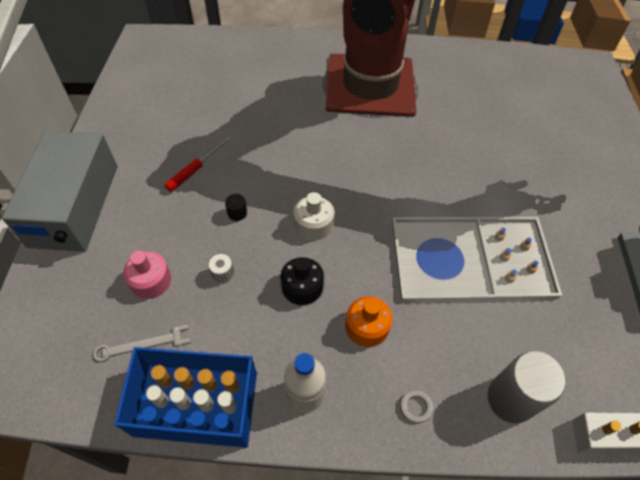

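The top view shows the fresh filter at (409,218), black cover at (323,205), pad at (176,247), white cover at (314,288), used filter at (403,298) and orange cover at (255,164). The scene view shows the same parts at (221,267), (302,280), (440,258), (314,213), (236,207) and (369,320).

```bash
python3 - <<'E'
from h import *
C={'top':np.load('top0.npy'),'scene':np.load('scene0.npy')}
I={n:cv2.imread(f'pics/{n}0.png') for n in C}
def fit(p,rad):
    c,rr=cv2.minEnclosingCircle(p[:,:2].astype(np.float32)); 
    A=np.c_[2*p[:,:2],np.ones(len(p))]
    return np.round(c,1),round(rr,1),np.round(p.mean(0),1),len(p)
S={'filter':((409,218),(221,267),34,50,35),'knob':((323,203),(302,266),80,98,25),'shell':((323,207),(302,280),46,58,52),
'wknob':((314,288),(314,200),80,98,25),'wshell':((314,288),(314,213),46,58,52),'oshell':((255,164),(369,320),46,58,52),'used':((403,298),(236,207),34,50,35)}
for k,(a,b,z0,z1,rad) in S.items():
    for n,uv in(('top',a),('scene',b)):
        c=C[n]; u,v=uv; P=c[v-40:v+40,max(0,u-40):u+40].reshape(-1,3)
        m=(P[:,2]>z0)&(P[:,2]<z1); P=P[m]
        if len(P)<5: print(k,n,'none');continue
        med=np.median(P[:,:2],0); P=P[np.hypot(*(P[:,:2]-med).T)<rad+8]
        print(k,n,*fit(P,rad))
for n in C:
    hsv=cv2.cvtColor(I[n],cv2.COLOR_BGR2HSV); m=((hsv[...,0]>105)&(hsv[...,0]<125)&(hsv[...,1]>150))
    u,v=((176,247) if n=='top' else (440,258)); mm=np.zeros_like(m); mm[v-45:v+45,u-45:u+45]=1
    P=C[n][m&mm]; print('pad',n,*fit(P,50))
    print('table z',n,C[n][360:380,300:310,2].mean() if n=='top' else C[n][150:160,480:490,2].mean())
E
```

```text
filter top [ 599.6 -294.3] 22.2 [ 599.1 -293.4   41.5] 450
filter scene [ 598.9 -292. ] 23.5 [ 601.  -291.5   41.5] 394
knob top [ 615.7 -134.5] 14.7 [ 615.5 -134.6   89.4] 228
knob scene [ 616.2 -133.8] 15.3 [ 617.5 -133.6   89. ] 215
shell top [ 615.9 -134.2] 40.7 [ 614.3 -134.4   50.9] 1172
shell scene [ 617.1 -133.9] 41.7 [ 624.3 -132.8   51.3] 913
wknob top [ 465.1 -122.8] 14.8 [ 465.1 -122.6   89.4] 230
wknob scene [ 464.9 -121.9] 15.3 [ 467.7 -121.7   89. ] 175
wshell top [ 464.9 -122.5] 40.9 [ 465.1 -122.7   50.8] 1229
wshell scene [ 466.1 -122.1] 41.3 [ 474.4 -121.6   51.2] 722
oshell top [691.4  -7.2] 41.4 [689.3  -7.9  50.9] 1134
oshell scene [692.4  -5.6] 41.1 [698.6  -6.8  51.1] 1054
used top [ 448.4 -288.3] 22.1 [ 448.4 -288.    41.5] 457
used scene [ 448.  -287.4] 23.6 [ 449.9 -285.7   41.4] 321
pad top [520.8  40.1] 150.3 [534.9 140.7   8.4] 2010
table z top 4.123936221715333
pad scene [531.9 100.2] 9.7 [529.8  99.2   5.5] 10
table z scene 0.7088133254844218
```

Emit:
move_arm(
  rows=[
    [[85,-1,0,0,0,0,1],[85,-1,0,0,0,0,1],[85,-1,0,0,0,0,1],[85,-1,0,0,0,0,1],[85,-1,0,0,0,0,1],[85,-1,0,0,0,0,1],[85,-1,0,0,0,0,1],[85,-1,0,0,0,0,1]],
  ],
  force=40,
)

```text
time: 1.1
eef_pos: [371.5, 509.2, 253.3]
tcp_rot: [-3.142, -0.0, 2.196]
contact_force: [-1.1, 0.1, 0.4]
width: 0.995
grip_force: 0.0
```

Emit:
move_arm(
  rows=[
    [[85,-1,0,0,0,0,1],[85,-1,0,0,0,0,1],[85,-1,0,0,0,0,1],[85,-1,0,0,0,0,1],[85,-1,0,0,0,0,1],[85,-1,0,0,0,0,1],[85,-1,0,0,0,0,1],[85,-1,0,0,0,0,1]],
  ],
)

```text
time: 2.1
eef_pos: [430.3, 362.6, 253.4]
tcp_rot: [-3.142, -0.0, 1.637]
contact_force: [0.5, -0.4, -0.7]
width: 0.997
grip_force: 0.0
```

```bash
python3 - <<'E'
from h import *
for n,uv in(('top',(176,247)),('scene',(440,258))):
    c=np.load(n+'0.npy'); I=cv2.imread(f'pics/{n}0.png').astype(int)
    m=(I[...,0]-I[...,2]>50).astype(np.uint8); k,l,s,ce=cv2.connectedComponentsWithStats(m)
    i=l[uv[1],uv[0]]; cs,_=cv2.findContours((l==i).astype(np.uint8),0,cv2.CHAIN_APPROX_NONE)
    q=max(cs,key=len)[:,0]; P=c[q[:,1],q[:,0]]; 
    z=P[:,2]; P=P[(z>-5)&(z<15)]
    e=cv2.fitEllipse(P[:,:2].astype(np.float32)); print(n,s[i],e,np.median(P[:,2]))
E
```

```text
top [ 150  221   53   52 2126] ((535.7992553710938, 141.80426025390625), (95.988525390625, 97.55818939208984), 14.992107391357422) 5.568040218096485
scene [ 417  246   47   33 1153] ((543.1319580078125, 144.648193359375), (73.10729217529297, 101.5832290649414), 11.061993598937988) 6.11610145455046
```

Emit:
move_arm(
  rows=[
    [[85,-1,0.5,0,0,0,0.95],[85,-1,0.5,0,0,0,0],[85,-1,0.5,0,0,0,0],[85,-1,0.5,0,0,0,0],[85,-1,0.5,0,0,0,0],[85,-1,0.5,0,0,0,0],[85,-1,0.5,0,0,0,0],[85,-1,0.5,0,0,0,0]],
  ],
)

```text
time: 3.1
eef_pos: [512.8, 203.4, 253.4]
tcp_rot: [3.141, -0.0, 1.573]
contact_force: [0.6, -0.3, -0.7]
width: 0.997
grip_force: 0.0
```

Emit:
move_arm(
  rows=[
    [[85,-1,0.5,0,0,0,0],[85,-1,0.5,0,0,0,0],[85,-1,0.5,0,0,0,0],[85,-1,0.5,0,0,0,0],[85,-1,0.5,0,0,0,0],[85,-1,0.5,0,0,0,0],[85,-1,0.5,0,0,0,0],[85,-1,0.5,0,0,0,0]],
  ],
)

```text
time: 4.1
eef_pos: [593.3, 43.7, 253.4]
tcp_rot: [3.141, 0.0, 1.573]
contact_force: [0.1, 1.0, -0.7]
width: 0.998
grip_force: 0.0
```

Emit:
move_arm(
  rows=[
    [[85,-1,0,0.2,0,0,0],[85,-1,0,0.2,0,0,0],[85,-1,0,0.2,0,0,0],[85,-1,0,0.2,0,0,0],[85,-1,0,0.2,0,0,0],[85,-1,0,0.2,0,0,0],[85,-1,0,0.2,0,0,0],[85,-1,0,0.2,0,0,0]],
  ],
)

```text
time: 5.1
eef_pos: [593.0, -115.9, 221.0]
tcp_rot: [-3.141, -0.0, 1.575]
contact_force: [0.5, -0.6, -0.5]
width: 0.994
grip_force: 0.0
```

Emit:
move_arm(
  rows=[
    [[85,-1,0,0.5,0,0,0],[85,-1,0,0.5,0,0,0],[85,-1,0,0.5,0,0,0],[85,-1,0,0.5,0,0,0],[85,-1,0,0.5,0,0,0],[85,-1,0,0.5,0,0,0],[85,-1,0,0.5,0,0,0],[85,0,0,0,0,0,0]],
  ],
)

```text
time: 6.1
eef_pos: [592.6, -256.7, 150.5]
tcp_rot: [-3.14, 0.0, 1.572]
contact_force: [-0.0, 0.7, 0.1]
width: 0.995
grip_force: 0.0
```

Emit:
move_arm(
  rows=[
    [[85,-0.9,0.2,0.5,0,0,0],[85,-0.9,0.15,0.5,0,0,0],[85,0,0,1,0,0,0],[85,0,0,1,0,0,0],[85,0,0,1,0,0,0],[85,0,0,1,0,0,0],[85,0,0,0.7,0,0,0],[85,0,0,0.4,0,0,0]],
  ],
)

```text
time: 7.1
eef_pos: [601.1, -290.5, 28.3]
tcp_rot: [-3.141, -0.0, 1.576]
contact_force: [-0.1, 0.3, 0.2]
width: 0.992
grip_force: 0.0
```

Emit:
move_arm(
  rows=[
    [[70,0,0,0,0,0,0],[35,0,0,0,0,0,0],[35,0,0,0,0,0,0],[35,0,0,0,0,0,0],[35,0,0,0,0,0,0],[35,0,0,0,0,0,0],[35,0,0,0,0,0,0],[35,0,0,0,0,0,0]],
  ],
  force=40,
)

```text
time: 8.1
eef_pos: [601.9, -291.0, 30.3]
tcp_rot: [3.14, 0.001, 1.575]
contact_force: [-0.2, 0.1, 6.7]
width: 0.493
grip_force: 40.7
```

Emit:
move_arm(
  rows=[
    [[35,0,0,-0.4,0,0,0],[35,0,0,-1,0,0,0],[35,0,0,-1,0,0,0],[35,0,0,-1,0,0,0],[35,0.3,0,-1,0,0,0],[35,0.7,0,-1,0,0,0],[35,1,0,-1,0,0,0],[35,1,-0.1,0,0,0,0]],
  ],
)

```text
time: 9.1
eef_pos: [600.0, -229.3, 159.2]
tcp_rot: [3.139, 0.0, 1.576]
contact_force: [0.6, -0.2, -1.7]
width: 0.489
grip_force: 40.6
```

Emit:
move_arm(
  rows=[
    [[35,1,-0.2,0,0,0,0],[35,1,-0.2,0,0,0,0],[35,1,-0.2,0,0,0,0],[35,1,-0.2,0,0,0,0],[35,1,-0.2,0,0,0,0],[35,1,-0.2,0,0,0,0],[35,1,-0.2,0,0,0,0],[35,1,-0.2,0,0,0,0]],
  ],
)

```text
time: 10.1
eef_pos: [565.4, -69.5, 156.7]
tcp_rot: [-3.14, 0.0, 1.576]
contact_force: [0.5, 0.3, -0.8]
width: 0.494
grip_force: 40.6
```

Emit:
move_arm(
  rows=[
    [[35,1,-0.2,0,0,0,0],[35,1,-0.2,0,0,0,0],[35,1,-0.2,0,0,0,0],[35,1,-0.2,0,0,0,0],[35,1,-0.2,0,0,0,0],[35,1,-0.2,0,0,0,0],[35,1,-0.2,0,0,0,0],[35,1,-0.2,0,0,0,0]],
  ],
)

```text
time: 11.1
eef_pos: [532.5, 90.1, 156.7]
tcp_rot: [-3.141, 0.0, 1.576]
contact_force: [-0.5, 0.7, -0.7]
width: 0.495
grip_force: 40.6
```

Emit:
move_arm(
  rows=[
    [[35,0.9,0,0.5,0,0,0],[35,0.8,0,0.8,0,0,0],[35,0.5,0,0.8,0,0,0],[35,0,0,0.8,0,0,0],[35,0,0,0.8,0,0,0],[35,0,0,0,0,0,0],[35,0,0,0,0,0,0],[35,0,0,0,0,0,0]],
  ],
)

```text
time: 12.1
eef_pos: [533.9, 132.9, 84.0]
tcp_rot: [3.14, -0.001, 1.575]
contact_force: [0.2, -0.9, -0.7]
width: 0.493
grip_force: 40.7
```

```bash
python3 - <<'E'
from h import *
print({k:v for k,v in r.get_state().items() if k in('eef_pos','tcp_rot','width')})
for n in('top','scene'):
    im=r.get_image(n); c=cloud(im); np.save(n+'1.npy',c)
    P=c.reshape(-1,3); 
    im=im['pixels']; ref=c; m=(np.hypot(c[...,0]-536,c[...,1]-140)<70)&(c[...,2]>0); v,u=np.nonzero(m); print(n,u.min(),u.max(),v.min(),v.max())
    x0,y0=int(u.mean())-70,int(v.mean())-60; cr=cv2.resize(im[y0:y0+120,max(x0,0):x0+140],None,fx=4,fy=4,interpolation=cv2.INTER_CUBIC); cv2.imwrite(f'pics/{n}1.png',cr); print(x0,y0)
E
```

```text
{'eef_pos': array([533.92958732, 132.89468352,  84.00844013]), 'tcp_rot': array([ 3.14047877e+00, -5.13679746e-04,  1.57497269e+00]), 'width': 0.49266167684643253}
top 0 214 174 303
23 175
scene 405 550 0 290
412 75
```

View pics/scene1.png

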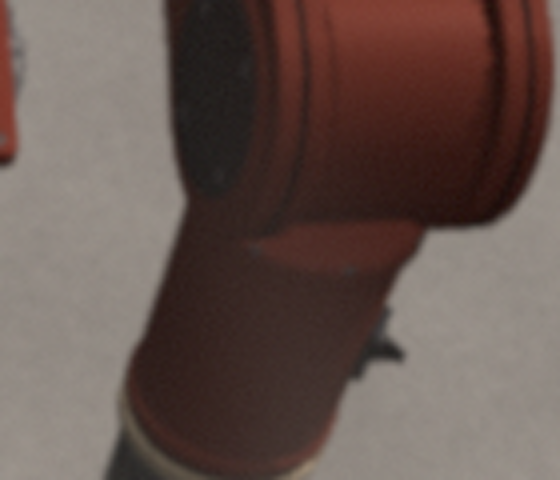

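That crop caught the wrist rather than the filter, so I'll crop around the pad at scene (440,250).

```bash
python3 - <<'E'
from h import *
im=r.get_image('scene')['pixels'][180:320,350:530]
cv2.imwrite('pics/s2.png',cv2.resize(im,None,fx=4,fy=4,interpolation=cv2.INTER_CUBIC))
c=np.load('scene1.npy'); P=c[180:320,350:530]; 
# filter front surface points between fingers
m=(np.hypot(P[...,0]-534,P[...,1]-133)<45)&(P[...,2]>45)&(P[...,2]<95)
for z in range(45,95,5):
    q=P[m&(P[...,2]>=z)&(P[...,2]<z+5)]
    if len(q): print(z,len(q),q[:,:2].min(0).round(1),q[:,:2].max(0).round(1))
np.save('P.npy',P)
E
```

```text
50 3 [547.  115.8] [553.7 126.9]
55 16 [537.2 109.3] [553.7 124.6]
60 19 [529.8 108.8] [559.4 126.4]
65 19 [535.8 109.4] [560.3 127.9]
70 34 [523.3 109. ] [567.3 143.6]
75 35 [531.  109.4] [568.1 138.6]
80 25 [530.  109.1] [569.1 139. ]
85 38 [506.2 109.2] [568.9 134. ]
90 40 [511.5 110.1] [560.8 126.6]
```

View pics/s2.png

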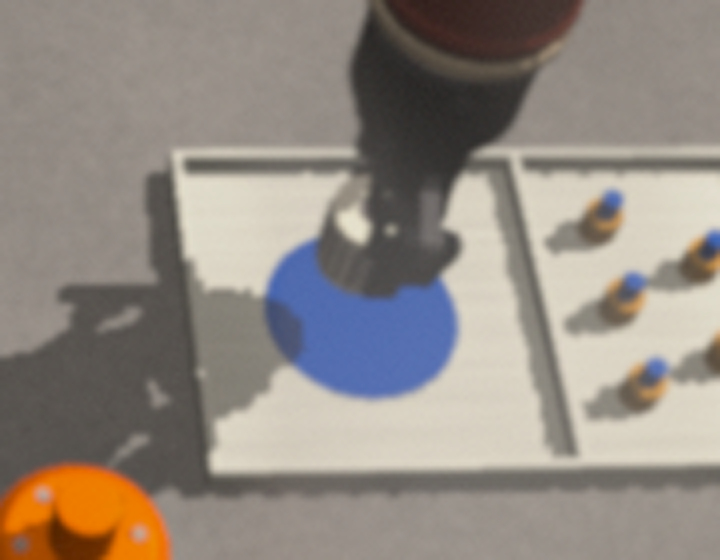

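The filter hangs upright between the fingers. In the crop the pad spans columns 266–458, with its bottom at row 398. I'll cross-check the pad centre from the scene view.

```bash
python3 - <<'E'
from h import *
im=r.get_image('scene'); I=im['pixels'].astype(int); K=np.array(im['K'])
m=((I[...,0]-I[...,2]>50)).astype(np.uint8); k,l,s,ce=cv2.connectedComponentsWithStats(m)
i=l[265,445]; print(s[i]); cs,_=cv2.findContours((l==i).astype(np.uint8),0,cv2.CHAIN_APPROX_NONE)
q=max(cs,key=len)[:,0].astype(float)
p=cv2.undistortPoints(q.reshape(-1,1,2),K,np.array([im['k1'],0,0,0.]))[:,0]
d=np.c_[p[:,0],-p[:,1],-np.ones(len(p))]@rot(im['orientation']).T; o=np.array(im['position'])
W=(o+d*((5-o[2])/d[:,2])[:,None])[:,:2]
from scipy.optimize import least_squares
f=least_squares(lambda c:np.hypot(*(W-c).T)-50,[536,142],loss='cauchy',f_scale=1); print(f.x,W.min(0),W.max(0))
E
```

```text
[ 417  241   47   38 1063]
[530.516321   143.07473315] [493.58294556  96.2181586 ] [580.80963262 191.48224534]
```

```bash
python3 - <<'E'
from h import *
from scipy.optimize import least_squares
for n,f,uv in(('top','pics/top0.png',(176,247)),('scene','pics/scene0.png',(445,265))):
  im=r.get_image(n); K=np.array(im['K']); I=cv2.imread(f).astype(int)
  for th in(30,50,70):
    m=((I[...,0]-I[...,2]>th)).astype(np.uint8); k,l,s,ce=cv2.connectedComponentsWithStats(m)
    i=l[uv[1],uv[0]]; cs,_=cv2.findContours((l==i).astype(np.uint8),0,cv2.CHAIN_APPROX_NONE)
    q=max(cs,key=len)[:,0].astype(float)
    p=cv2.undistortPoints(q.reshape(-1,1,2),K,np.array([im['k1'],0,0,0.]))[:,0]
    d=np.c_[p[:,0],-p[:,1],-np.ones(len(p))]@rot(im['orientation']).T; o=np.array(im['position'])
    W=(o+d*((5-o[2])/d[:,2])[:,None])[:,:2]
    g=least_squares(lambda c:np.hypot(*(W-c[:2]).T)-c[2],[536,142,49],loss='cauchy',f_scale=.5); print(n,th,s[i],g.x.round(1),W.min(0).round(1),W.max(0).round(1))
E
```

```text
top 30 [ 150  221   53   53 2200] [535.6 141.8  49.2] [485.6  92.4] [584.7 191. ]
top 50 [ 150  221   53   52 2126] [535.9 141.9  48.4] [487.4  92.6] [584.6 190.8]
top 70 [ 150  222   53   50 2038] [536.4 141.8  47.2] [489.3  92.9] [582.9 190.5]
scene 30 [ 416  239   48   41 1506] [534.2 143.3  47.8] [486.6  93.8] [582.6 192. ]
scene 50 [ 417  246   47   33 1153] [533.1 143.4  47.6] [501.9  95.7] [580.8 191.5]
scene 70 [ 417  247   46   32 1062] [532.8 142.8  46.4] [504.3  95.8] [580.1 189.6]
```

Emit:
move_arm(
  rows=[
    [[35,0.55,0.07,0,0,0,0],[35,0,0,0.8,0,0,0],[35,0,0,0.8,0,0,0],[35,0,0,0.4,0,0,0],[35,0,0,0.2,0,0,0],[35,0,0,0.1,0,0,0],[35,0,0,0,0,0,0],[35,0,0,0,0,0,0]],
  ],
)

```text
time: 13.4
eef_pos: [535.0, 144.1, 37.7]
tcp_rot: [3.141, -0.0, 1.575]
contact_force: [0.9, -0.4, -0.8]
width: 0.491
grip_force: 40.7
```

Emit:
move_arm(
  rows=[
    [[35,0,0,0.05,0,0,0],[35,0,0,0.05,0,0,0],[35,0,0,0.03,0,0,0],[35,0,0,0,0,0,0],[35,0,0,0,0,0,0],[35,0,0,0,0,0,0],[35,0,0,0,0,0,0],[35,0,0,0,0,0,0]],
  ],
)

```text
time: 14.4
eef_pos: [534.8, 144.1, 35.3]
tcp_rot: [3.142, -0.0, 1.575]
contact_force: [-3.0, -0.2, 6.6]
width: 0.492
grip_force: 41.4
```

Emit:
move_arm(
  rows=[
    [[46,0,0,0,0,0,0],[50,0,0,0,0,0,0],[60,0,0,0,0,0,0],[65,0,0,0,0,0,0],[65,0,0,0,0,0,0],[65,0,0,-0.3,0,0,0],[65,0,0,-0.7,0,0,0],[65,0,0,-1,0,0,0]],
  ],
)

```text
time: 15.4
eef_pos: [534.7, 143.9, 75.7]
tcp_rot: [-3.141, 0.0, 1.575]
contact_force: [1.2, 0.1, -0.6]
width: 0.759
grip_force: 0.0
```

Emit:
move_arm(
  rows=[
    [[65,0,0,-1,0,0,0],[65,0,0,-1,0,0,0],[65,0,0,-1,0,0,0],[65,-1,0.3,-1,0,0,0],[65,-1,0.3,-1,0,0,0],[65,-1,0.3,0,0,0,0],[65,-1,0.3,0,0,0,0],[65,-1,0.3,0,0,0,0]],
  ],
)

```text
time: 16.4
eef_pos: [565.5, 43.4, 176.0]
tcp_rot: [3.14, -0.0, 1.575]
contact_force: [0.3, 0.2, -0.2]
width: 0.762
grip_force: 0.0
```

Emit:
move_arm(
  rows=[
    [[65,-1,0.3,0,0,0,0],[65,-1,0.3,0,0,0,0],[65,-1,0.3,0,0,0,0],[65,-1,0.3,0,0,0,0],[65,-1,0.3,0,0,0,0],[65,-1,0.3,0,0,0,0],[65,-1,0.3,0,0,0,0],[65,-1,0.3,0,0,0,0]],
  ],
)

```text
time: 17.4
eef_pos: [614.2, -116.3, 175.9]
tcp_rot: [3.141, -0.0, 1.575]
contact_force: [-1.0, -0.1, -0.9]
width: 0.766
grip_force: 0.0
```

```bash
python3 - <<'E'
from h import *
print(r.get_state()['eef_pos'])
for n in('top','scene'):
    im=r.get_image(n); c=cloud(im).reshape(-1,3)
    m=(np.hypot(c[:,0]-535,c[:,1]-142)<45)&(c[:,2]>40)&(c[:,2]<54); P=c[m]
    if len(P)>5: print(n,len(P),cv2.minEnclosingCircle(P[:,:2].astype(np.float32)),P.mean(0))
    if n=='top': cv2.imwrite('pics/t3.png',im['pixels'])
E
```

```text
[ 614.22506031 -116.33579421  175.92585903]
top 479 ((534.70166015625, 139.56956481933594), 22.39255714416504) [534.44018284 138.79278511  46.50565023]
scene 353 ((534.8402099609375, 140.76632690429688), 22.060792922973633) [536.40087868 140.80013102  46.87146377]
```

View pics/t3.png

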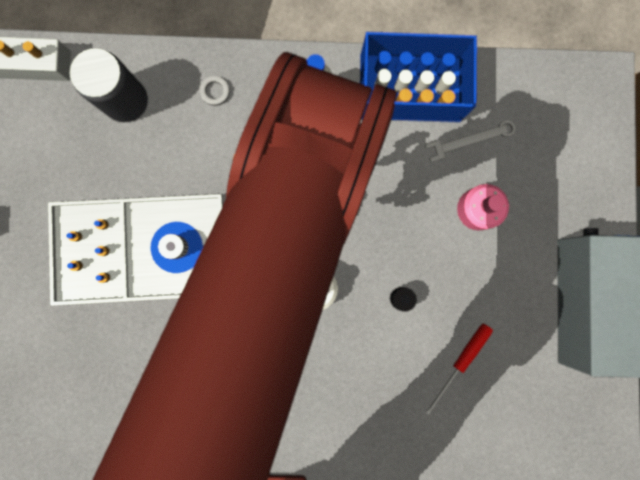

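The filter stands on the pad at top (171,246), within about 2 mm of its centre. Next is the cover's knob.

Emit:
move_arm(
  rows=[
    [[65,-0.9,0.08,0,0,0,0],[65,0,0,0.8,0,0,0],[65,0,0,1,0,0,0],[65,0,0,1,0,0,0],[65,0,0,1,0,0,0],[65,0,0,0.7,0,0,0],[65,0,0,0.3,0,0,0],[65,0,0,0,0,0,0]],
  ],
)

```text
time: 18.5
eef_pos: [615.6, -133.7, 78.5]
tcp_rot: [-3.141, 0.0, 1.575]
contact_force: [0.4, -0.6, 0.0]
width: 0.763
grip_force: 0.0
```

Emit:
move_arm(
  rows=[
    [[45,0,0,0,0,0,0],[35,0,0,0,0,0,0],[20,0,0,0,0,0,0],[20,0,0,0,0,0,0],[20,0,0,0,0,0,0],[20,0,0,0,0,0,0],[20,0,0,0,0,0,0],[20,0,0,0,0,0,0]],
  ],
  force=60,
)

```text
time: 19.5
eef_pos: [616.0, -133.7, 79.5]
tcp_rot: [3.141, -0.0, 1.575]
contact_force: [-1.5, -0.1, 4.8]
width: 0.336
grip_force: 59.3
```

Emit:
move_arm(
  rows=[
    [[20,0,0,-0.3,0,0,0],[20,0,0,-0.7,0,0,0],[20,0,0,-1,0,0,0],[20,0,0,-1,0,0,0],[20,0,0,-1,0,0,0],[20,0,0,-1,0,0,0],[20,0.3,0,-0.6,0,0,0],[20,0.6,-0.2,0,0,0,0]],
  ],
)

```text
time: 20.5
eef_pos: [611.9, -115.4, 191.7]
tcp_rot: [3.14, 0.0, 1.575]
contact_force: [-0.0, -0.3, -3.6]
width: 0.331
grip_force: 59.5
```

Emit:
move_arm(
  rows=[
    [[20,1,-0.3,0,0,0,0],[20,1,-0.3,0,0,0,0],[20,1,-0.3,0,0,0,0],[20,1,-0.3,0,0,0,0],[20,1,-0.3,0,0,0,0],[20,1,-0.3,0,0,0,0],[20,1,-0.3,0,0,0,0],[20,1,-0.3,0,0,0,0]],
  ],
)

```text
time: 21.5
eef_pos: [561.6, 45.8, 189.8]
tcp_rot: [-3.14, 0.0, 1.576]
contact_force: [0.9, 0.2, -2.2]
width: 0.329
grip_force: 59.4
```

Emit:
move_arm(
  rows=[
    [[20,1,-0.3,0,0,0,0],[20,1,-0.3,0,0,0,0],[20,1,-0.3,0,0,0,0],[20,0.8,-0.3,0,0,0,0],[20,0.5,-0.2,0,0,0,0],[20,0.3,0,0,0,0,0],[20,0,0,0,0,0,0],[20,0,0,0,0,0,0]],
  ],
)

```text
time: 22.5
eef_pos: [534.6, 135.3, 190.7]
tcp_rot: [3.142, 0.0, 1.574]
contact_force: [0.5, -1.0, -2.1]
width: 0.329
grip_force: 59.4
```

```bash
python3 - <<'E'
from h import *
s=r.get_state();print(s['eef_pos'],s['tcp_rot'])
for n in('top','scene'):
    im=r.get_image(n); c=cloud(im).reshape(-1,3)
    for lo,hi,rad in((100,165,60),(150,165,50),(40,54,50)):
        P=c[(np.hypot(c[:,0]-533,c[:,1]-140)<rad)&(c[:,2]>lo)&(c[:,2]<hi)]
        if len(P)>5: print(n,lo,len(P),P.min(0).round(1),P.max(0).round(1))
    if n=='scene': cv2.imwrite('pics/s4.png',cv2.resize(im['pixels'][140:320,340:540],None,fx=3,fy=3,interpolation=cv2.INTER_CUBIC))
E
```

```text
[534.60723826 135.2506184  190.72089288] [3.14154368e+00 3.68268191e-04 1.57441109e+00]
top 100 1359 [493.3  91.1 111.9] [576.1 144.9 165. ]
top 150 1076 [493.3  91.4 150.6] [576.1 144.9 165. ]
scene 100 1443 [494.4  93.8 111. ] [577.7 175.6 165. ]
scene 150 887 [494.4  94.1 150.1] [576.6 175.6 165. ]
scene 40 245 [523.6 120.9  40.1] [558.  161.7  50.9]
```

View pics/s4.png

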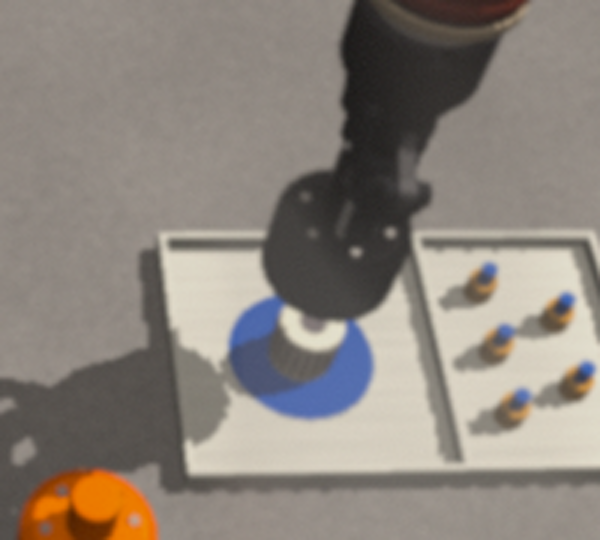

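The cover hangs level at crop (338,245), above the filter at (310,340). It needs about 9 mm more in +y, then it can come down.

Emit:
move_arm(
  rows=[
    [[20,0.44,0.03,0,0,0,0],[20,0,0,0.6,0,0,0],[20,0,0,1,0,0,0],[20,0,0,0.9,0,0,0],[20,0,0,0,0,0,0],[20,0,0,0,0,0,0],[20,0,0,0,0,0,0],[20,0,0,0,0,0,0]],
  ],
)

```text
time: 23.6
eef_pos: [535.3, 145.0, 141.3]
tcp_rot: [3.141, -0.001, 1.575]
contact_force: [0.1, -0.2, -2.0]
width: 0.333
grip_force: 59.5
```

Emit:
move_arm(
  rows=[
    [[20,-0.04,0,0.4,0,0,0],[20,0,0,0.7,0,0,0],[20,0,0,0.7,0,0,0],[20,0,0,0.5,0,0,0],[20,0,0,0.2,0,0,0],[20,0,0,0,0,0,0],[20,0,0,0,0,0,0],[20,0,0,0,0,0,0]],
  ],
)

```text
time: 24.6
eef_pos: [535.2, 144.1, 91.1]
tcp_rot: [3.141, -0.0, 1.575]
contact_force: [0.4, 0.5, -2.3]
width: 0.337
grip_force: 59.5
```

Emit:
move_arm(
  rows=[
    [[20,0,0,0.15,0,0,0],[20,0,0,0.07,0,0,0],[20,0,0,0.05,0,0,0],[20,0,0,0,0,0,0],[20,0,0,0,0,0,0],[20,0,0,0,0,0,0],[20,0,0,0,0,0,0],[20,0,0,0,0,0,0]],
  ],
)

```text
time: 25.6
eef_pos: [535.0, 144.0, 85.3]
tcp_rot: [3.142, 0.0, 1.575]
contact_force: [0.0, -0.0, -2.1]
width: 0.336
grip_force: 59.5
```

Emit:
move_arm(
  rows=[
    [[20,0,0,0.04,0,0,0],[20,0,0,0.04,0,0,0],[20,0,0,0,0,0,0],[20,0,0,0,0,0,0],[20,0,0,0,0,0,0],[20,0,0,0,0,0,0],[20,0,0,0,0,0,0],[20,0,0,0,0,0,0]],
  ],
)

```text
time: 26.6
eef_pos: [535.0, 144.0, 84.5]
tcp_rot: [-3.142, -0.0, 1.575]
contact_force: [-4.3, -1.4, 7.8]
width: 0.331
grip_force: 60.7
```

Contact at the expected height. I'll release, retreat and check.

Emit:
move_arm(
  rows=[
    [[32,0,0,0,0,0,0],[40,0,0,0,0,0,0],[55,0,0,0,0,0,0],[60,0,0,0,0,0,0],[60,0,0,-0.3,0,0,0],[60,0,0,-0.8,0,0,0],[60,0,0,-1,0,0,0],[60,0,0,-1,0,0,0]],
  ],
)

```text
time: 27.6
eef_pos: [535.3, 144.0, 147.6]
tcp_rot: [3.141, -0.0, 1.575]
contact_force: [-0.5, 0.7, -0.4]
width: 0.705
grip_force: 0.0
```

Emit:
move_arm(
  rows=[
    [[60,0,0,-1,0,0,0],[60,-0.5,0,-1,0,0,0],[60,-1,0,-1,0,0,0],[60,-1,0,0,0,0,0],[60,-1,0,0,0,0,0],[60,-1,0,0,0,0,0],[60,-1,0,0,0,0,0],[60,-1,0,0,0,0,0]],
  ],
)

```text
time: 28.6
eef_pos: [535.4, 12.6, 205.4]
tcp_rot: [-3.141, 0.0, 1.575]
contact_force: [0.5, 0.3, 0.2]
width: 0.704
grip_force: 0.0
```

Emit:
move_arm(
  rows=[
    [[60,-1,0,0,0,0,0],[60,-1,0,0,0,0,0],[60,-1,0,0,0,0,0],[60,-1,0,0,0,0,0],[60,-1,0,0,0,0,0],[60,-0.5,0,0,0,0,0],[60,0,0,0,0,0,0],[60,0,0,0,0,0,0]],
  ],
)

```text
time: 29.6
eef_pos: [536.1, -95.2, 205.6]
tcp_rot: [-3.141, -0.0, 1.576]
contact_force: [0.2, 0.0, -0.5]
width: 0.7
grip_force: 0.0
```

```bash
python3 - <<'E'
from h import *
s=r.get_state();print(s['eef_pos'],s['contact_force'])
for n in('top','scene'):
    im=r.get_image(n); c=cloud(im).reshape(-1,3)
    for lo,hi in((85,105),(50,64)):
        P=c[(np.hypot(c[:,0]-535,c[:,1]-142)<55)&(c[:,2]>lo)&(c[:,2]<hi)]
        if len(P)>5: print(n,lo,len(P),cv2.minEnclosingCircle(P[:,:2].astype(np.float32)),P[:,2].mean())
    if n=='scene': cv2.imwrite('pics/s5.png',im['pixels'])
E
```

```text
[536.11085986 -95.2240987  205.59566888] [ 0.23800275  0.0348047  -0.46933337]
top 85 260 ((535.1087646484375, 142.134765625), 14.998641014099121) 93.78029259589032
top 50 1258 ((534.5791015625, 142.02589416503906), 41.45310974121094) 55.62673130204813
scene 85 211 ((534.3025512695312, 143.65521240234375), 16.67640495300293) 93.84263138433028
scene 50 836 ((535.9354858398438, 143.8044891357422), 42.00511932373047) 56.248026725084586
```

View pics/s5.png

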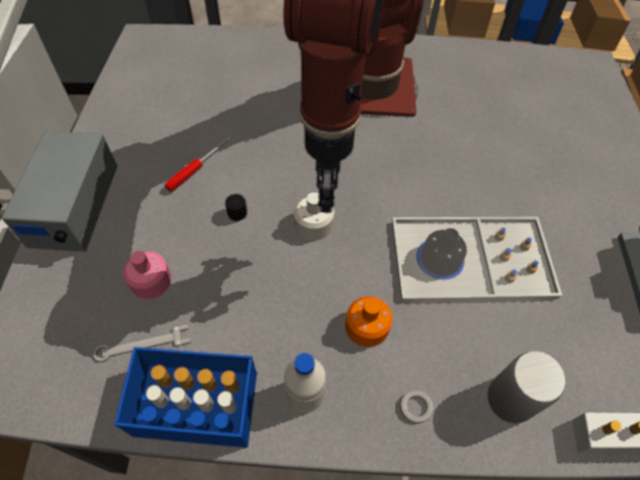

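The cover sits flat and centred on the pad at (442,254), with its knob top at 94 mm and shell at 56 mm. The white cover is untouched at (314,213), and the gripper is well above it.

```bash
python3 -c "
from rig import r
print(r.hand_in())"
```

```text
the job is handed in; nothing more can be done
None
```

The job is handed in: the fresh filter stands on the blue pad about 2 mm off centre, the black cover sits flat over it, knob up and centred to within about 1 mm by the cameras, and the white cover was not touched (about 30 s used).

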